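# Open the tablet jar for sampling

## Robot

A 6-joint arm with a two-finger parallel gripper is mounted at the origin on the work surface. World frame = base frame: x ahead of the robot, y to its left, z up, the work surface at z = 0. Lengths are in m, angles in rad, forces in N, time in s.
With the tool pointing down it reaches from about 0.3 to 0.775 m from the base axis. Payload 14.6 kg.
Tool frame: the origin (TCP) lies on the centre line of the jaws, within the pads' length; the fingertips stand 19 mm ahead of it and the grasp point (between the pads) is the TCP; z points along the fingers, y is the direction in which the jaws open and shut (so a half turn about z gives the same grasp; the last joint's range is limited). The gripper opens to 85 mm and grips with 20 to 120 N. Pads are 22 mm wide; open, the fingers measure 114 mm over their backs; the gripper's body (76 mm by 85 mm) begins 54 mm behind the grasp point. The pads swing forward as they close: fully open they stand 13 mm farther back than shut.
Start: joints at [1.17, 0.3, 1.521, -0, 1.321, -0.067], TCP at [0.18, 0.52, 0.25] pointing down, gripper open.
Joint ranges: [-3.03, 3.03], [-0.79, 2.21], [0.23, 2.52], [-1.04, 4.18], [0, 3.07], [-2.55, 2.55]. Speed limits (rad/s): [2.22, 2.22, 2.57, 3.14, 3.14, 3.14].

## Interface

Orientations are given as a unit quaternion [x, y, z, w].
In Python, from plant import r, imaging, ticket, recognise, regions_of, spot_point gives the robot as it stands.
- The arm moves only by the tool arm_command, never from a script. Its argument "steps" is a list of rows, each an object with "xyz": the shift along the tool's x, y, z in m, a list of three; "spin": the turn about the tool's z in rad; "hand": the finger opening in m, from 0 to 0.0854. A call has 1 to 10 rows; each row shifts and turns the commanded pose from where the row before left it, along the tool's axes as they then stand; what a row does not reach is not made up. A row lasts 1/10 s, in which the tool goes at most 50 mm and 8.59 degrees, less where a joint would pass 70% of its speed; a pose out of reach is approached as far as the arm can. A call is refused whole if a number of a shift passes 0.05 or a number of a turn 0.15, either way. A call with a gripper value outside its range is refused whole. The fingers move at their own pace and stop on an object; "force" is the grip in N (left out, the last holds). Time passes only in rows, so rows that do not move let the fingers close. It gives the time, the measured TCP pose, the force and the opening at its end, in the units of the state.
- r.get_obs(): the state, without advancing time (a new reading comes with each control period).
- imaging.capture(name): name is "side" or "top"; returns a dict with "pixels" (384x512x3 uint8, red, green, blue), "K" (3x3 intrinsics, pixels), "dist_coeffs" ([k1, k2, p1, p2, k3] as OpenCV has them; the pictures are not rectified), "xyz" and "orientation" of the camera in the world. Camera axes: x right, y down, z forward; pixel columns grow to the right and rows downward; lengths in m; the calibration is good to about 2 mm. A picture is of the moment at which its call begins. There is no depth.
- ticket.job_done(): hands the job in, once; it reports no verdict.
Trained networks look in a picture, given as the dict that the camera call returned (one of the last four; its "shot" number tells which), for a name from the list of things; names that differ only in an ending like _2 or _b are one class to them, and where a whole thing is asked for, a point or a joint stands for the part that bears it (a point fixed in the world has none). Each returns a list of dicts, best first, with "p" (0 to 1); they miss things now and then, are a little off and sometimes report something else, mostly with a low value. They report only what shows in the picture. A call takes as long as a camera call. They do not tell look-alikes from the thing itself.
- recognise(picture, query): "location" ([column, row] in pixels, amid what is visible of it).
- regions_of(picture, query): "pixels" (384x512 bool, what is visible of it) and "location" ([column, row] in pixels, amid what is visible of it).
- spot_point(picture, query): "location" ([column, row] in pixels: a listed point, or the origin of a listed thing).
The state is a dict: "clock": time; "qpos": joint angles; "joint_vel": joint speeds; "tau": joint torques, N m; "tcp_pos": TCP position; "tcp_rot": TCP orientation; "contact_force": force on the tool from outside, world axes, zero at the start; "moment": the same for the moment, N m; "gripper_width": finger opening in m.
Only numpy, scipy, OpenCV 4.12 (cv2) and the standard library are available. Lean on these libraries where they do the work, as an engineer would, in place of code of your own. Each camera call takes 0.05 s, during which the arm holds its last target. There are 200 camera calls.

## Task

Get the tablet jar ready for me to sample: first lift the thin steel probe out of the pen block, stand it end-down in the narrow tube and let go of it. Then, with the jar staying down in its square stand, unscrew the jar's cap (anticlockwise) until the thread lets go, lift it straight up and finish holding it still and level about 2 cm above the jar's open mouth: keep gripping it, do not put it down. Leave the two markers in the block and everything else on the desk where it is.

Things in the scene. Friction and masses are not known exactly. Their poses are not given: they have to be found in the camera images.
- probe_center (a point): Centre (half-way up) of a thin plain steel rod, 10 mm across, 130 mm long, 45 g, lower end bevelled; z runs up it. It stands loosely, leaning up to 0.1 rad, in one of the three square holes (14 mm wide, 45 mm deep) of the pen block; its top is then 140 mm above the desk, 85 mm above the block.
- pen_block: Grey block fixed to the desk, 46 mm (x) by 150 mm (y) by 55 mm high, origin at the centre of its underside. Three holes in a row along its y axis at y = -50, 0 and 50 mm hold the probe and two markers, one each, in any order.
- marker_a_center (a point): Centre (67 mm up) of a black marker, 134 mm long, whose thick cap, the upper 74 mm, is 18 mm wide; leave it in the block. Its top is 144 mm above the desk.
- marker_b_center (a point): Centre of the second, identical marker; leave it in the block.
- tube_mouth (a point): Centre of the mouth of a narrow upright metal tube, 16 mm inside, 22 mm outside, on a round foot 64 mm wide fixed to the desk. The mouth is 70 mm above the desk, the tube's floor 8 mm, so that the probe standing in it sticks out 68 mm. z up.
- stand: Steel stand fixed to the desk: plate 100 mm square, 6 mm thick, with a square pocket (52 mm outside, 44 mm inside; rim 35 mm, floor 9 mm above the desk). Origin at the centre of the underside. The pocket stops the jar from turning but not from being lifted.
- jar: Square amber jar, 42 mm square, 0.3 to 0.5 kg, loose in the stand's pocket (1 mm play on each side). Origin at the centre of its underside, z up. Square part 66 mm high, then a round neck, 38 mm wide, up to 92 mm. A springy seal on the rim presses the cap up against the three thread lugs with about 30 N, so it turns stiffly (about 0.2 N m). The jar's shoulder lies within the cap's outline.
- jar_mouth (a point): Centre of the jar's mouth, on its axis, 92 mm above the jar's underside. With the cap off, the seal ring stands 3 mm above this point.
- cap_center (a point): Centre (half-way up) of the white ribbed round cap, 58 mm across, 24 mm high, 30 g, z up; a ridge on top runs from the middle along its x. Closed: 86 mm above the jar's underside, yaw 0 to 0.15 rad relative to the jar. Turned anticlockwise it comes free and is pushed up 2 mm at a relative yaw of 1.2 rad, can be lifted off up to 1.6 rad, then meets a stop. Pulled up earlier it takes the jar along.
Things that resemble listed ones, but are neither listed nor needed, are in the scene too. What is shaped like the part that bears cap_center but purple or yellow is not meant. Leave any blue look-alike of the part that bears tube_mouth alone.

How it is judged:
By the outcome, as a careful person would: the job done as asked, in the order asked, and still so for the second after the job is handed in, while the arm keeps its last pose, push and grip.
It also fails if it takes over 61 s, if anything falls off the work surface, if the arm or the gripper's body presses on something with over 40 N, if the wrist force passes 120 N, or if a joint passes its speed limit or range.

## Working session

There is one attempt and no reset: what is moved stays moved. The work goes in short steps, Python scripts to look and compute and a tool call to move; the robot and the scene stay as the last step left them, time stands still between calls to the robot, and variables do not carry over. Pictures are saved under pics/ and viewed, about 8 in all and at most 12, crops included, and the job is handed in when it is done.

Besides the shell and the picture viewer there is one more tool, called by a JSON object that holds its "api" and its "payload". arm_command: Moves the arm, as the interface text tells. Its arguments: {"type":"object","properties":{"steps":{"type":"array","items":{"type":"object","properties":{"xyz":{"type":"array","items":{"type":"number"}},"spin":{"type":"number"},"hand":{"type":"number"}}}},"force":{"type":"number"}},"required":["steps"]}

```bash
ls; mkdir -p pics; cat > h.py <<'E'
import numpy as np, cv2
from scipy.spatial.transform import Rotation as R
from plant import r, imaging, ticket, recognise, regions_of, spot_point
def ray(c,px):
    u=cv2.undistortPoints(np.array([[px]],float),c["K"],np.array(c["dist_coeffs"],float))[0,0]
    return np.array(c["xyz"]),R.from_quat(c["orientation"]).apply([u[0],u[1],1])
def at_z(c,px,z):
    o,d=ray(c,px); return o+d*(z-o[2])/d[2]
def tri(c1,p1,c2,p2):
    o1,d1=ray(c1,p1);o2,d2=ray(c2,p2);d1=d1/np.linalg.norm(d1);d2=d2/np.linalg.norm(d2)
    s=np.linalg.lstsq(np.c_[d1,-d2],o2-o1,rcond=None)[0]
    a,b=o1+s[0]*d1,o2+s[1]*d2
    return (a+b)/2,np.linalg.norm(a-b)
def proj(c,P):
    Rm=R.from_quat(c["orientation"]).inv().as_matrix()
    return cv2.projectPoints(np.atleast_2d(np.array(P,float)),cv2.Rodrigues(Rm)[0],-Rm@np.array(c["xyz"]),np.array(c["K"],float),np.array(c["dist_coeffs"],float))[0][:,0]
def save(c,n,box=None,f=1):
    im=c["pixels"][...,::-1]
    if box: im=im[box[1]:box[3],box[0]:box[2]]
    cv2.imwrite("pics/"+n+".png",cv2.resize(im,None,fx=f,fy=f,interpolation=cv2.INTER_CUBIC))
E
cat > a.py <<'E'
from h import *
np.set_printoptions(precision=4,suppress=True)
cs={n:imaging.capture(n) for n in("side","top")}
cv2.imwrite("pics/top1.png",cs["top"]["pixels"][...,::-1]);cv2.imwrite("pics/side1.png",cs["side"]["pixels"][...,::-1])
for n,c in cs.items():
    print(n,np.array(c["xyz"]),R.from_quat(c["orientation"]).as_matrix().ravel())
    for q in("probe_center","pen_block","marker_a_center","tube_mouth","stand","jar","jar_mouth","cap_center"):
        print(q,[(round(d["p"],2),np.round(d["location"],1).tolist()) for d in spot_point(c,q)[:4]])
print(r.get_obs())
E
python3 a.py
```

```text
pics
side [0.1632 0.7462 0.7539] [-0.9106 -0.2694  0.3134 -0.4128  0.557  -0.7206  0.0196 -0.7856 -0.6184]
probe_center [(0.78, [163.0, 292.9])]
pen_block []
marker_a_center [(0.67, [178.0, 271.7])]
tube_mouth [(0.94, [252.9, 179.0]), (0.87, [232.4, 202.3]), (0.52, [276.0, 159.9])]
stand [(0.68, [275.6, 166.5]), (0.65, [188.8, 255.7])]
jar [(0.47, [277.6, 157.4])]
jar_mouth [(0.57, [276.3, 129.0])]
cap_center [(0.76, [277.0, 136.2]), (0.73, [293.4, 140.7]), (0.54, [325.4, 162.9]), (0.43, [278.1, 160.7])]
top [ 0.3675 -0.0274  1.2175] [-0.0031 -0.9949  0.1007 -0.9997  0.0055  0.0238 -0.0242 -0.1006 -0.9946]
probe_center [(0.59, [252.3, 176.3]), (0.43, [153.6, 176.8])]
pen_block [(0.75, [170.1, 180.7])]
marker_a_center [(0.64, [165.5, 176.1])]
tube_mouth [(0.91, [288.7, 179.7]), (0.73, [251.0, 176.1]), (0.53, [152.0, 178.5]), (0.32, [342.1, 179.1])]
stand [(0.92, [342.8, 177.8]), (0.65, [173.6, 181.3])]
jar [(0.51, [350.2, 174.3]), (0.4, [345.1, 176.1])]
jar_mouth [(0.46, [348.4, 172.4])]
cap_center [(0.83, [358.8, 217.3]), (0.79, [379.9, 172.4]), (0.65, [349.0, 172.2])]
{'clock': 0.9, 'qpos': array([ 1.1704,  0.2999,  1.521 ,  0.    ,  1.3207, -0.0666]), 'joint_vel': array([-0.0002,  0.0006, -0.0005,  0.0018,  0.0004,  0.0013]), 'tau': array([  0.0008, -54.3342, -36.199 ,  -0.0001,   0.0005,   0.    ]), 'tcp_pos': array([0.1802, 0.5196, 0.2503]), 'tcp_rot': array([ 0.1661,  0.9861, -0.    , -0.    ]), 'contact_force': array([-0.1142, -0.9602, -0.4349]), 'moment': array([ 0.0697, -0.0271, -0.0895]), 'gripper_width': 0.0852254125460857}
```

```bash
python3 - <<'E'
import cv2
a=cv2.imread("pics/top1.png")[110:270,110:430];b=cv2.imread("pics/side1.png")[90:350,110:400]
cv2.imwrite("pics/t1.png",cv2.resize(a,None,fx=2.5,fy=2.5,interpolation=2));cv2.imwrite("pics/s1.png",cv2.resize(b,None,fx=2.3,fy=2.3,interpolation=2))
E
```

```text
(no output)
```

View pics/t1.png

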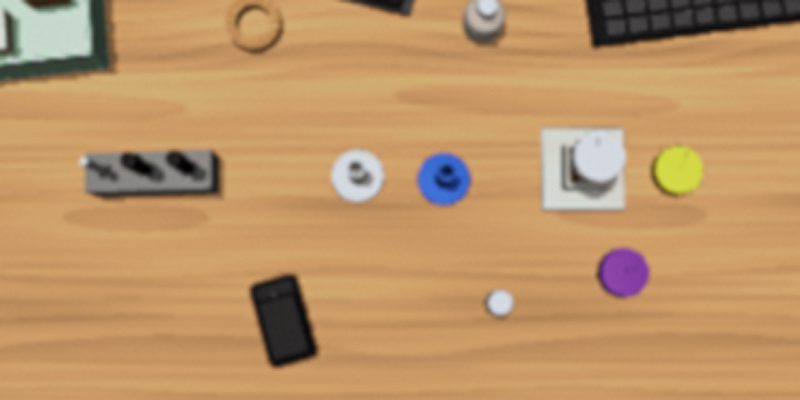

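View pics/s1.png

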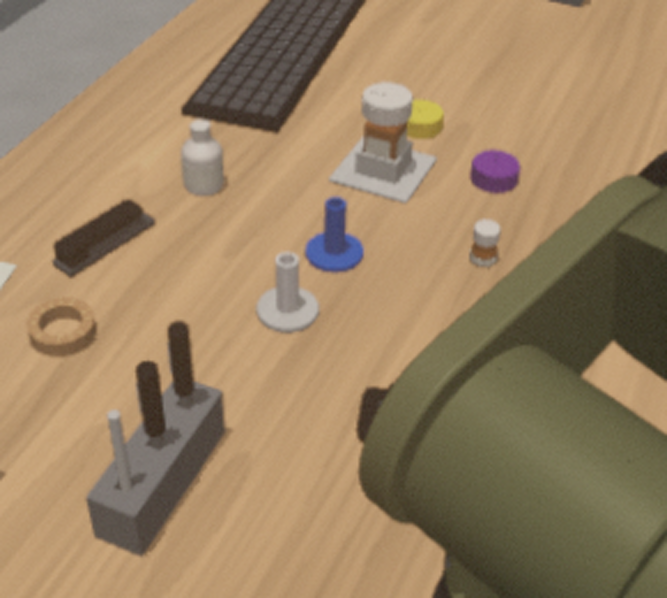

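```bash
cat > b.py <<'E'
from h import *
np.set_printoptions(precision=4,suppress=True)
S,T=(imaging.capture(n) for n in("side","top"))
pl=[]
for c,g in((S,(162,290)),(T,(150,177))):
    ds=[d for d in regions_of(c,"probe_center") if np.hypot(*(np.array(d["location"])-g))<20]
    if not ds: print("none");continue
    m=ds[0]["pixels"];y,x=np.nonzero(m);P=np.c_[x,y].astype(float)
    mu=P.mean(0);w,v=np.linalg.eigh(np.cov(P.T));a=v[:,1];t=(P-mu)@a
    e=[mu+a*np.percentile(t,1),mu+a*np.percentile(t,99)]
    e.sort(key=lambda p:p[1] if c is S else p[0])  # top end first
    print(ds[0]["p"],len(x),"ends",e[0],e[1])
    o,d0=ray(c,e[0]);_,d1=ray(c,e[1]);n=np.cross(d0,d1);n/=np.linalg.norm(n);pl.append((n,o,e))
if len(pl)==2:
    ax=np.cross(pl[0][0],pl[1][0]);ax/=np.linalg.norm(ax);ax*=np.sign(ax[2])
    p=np.linalg.lstsq(np.array([pl[0][0],pl[1][0],ax]),np.array([pl[0][0]@pl[0][1],pl[1][0]@pl[1][1],0]),rcond=None)[0]
    f=lambda z:p+ax*(z-p[2])/ax[2]
    print("axis",ax,"z140",f(.14),"z55",f(.055))
    print("tops tri",tri(S,pl[0][2][0],T,pl[1][2][0]))
print("tube",tri(S,(232.4,202.3),T,(251,176.1)),"planes",at_z(S,(232.4,202.3),.07),at_z(T,(251,176.1),.07))
print("cap",tri(S,(277,136.2),T,(349,172.2)),at_z(S,(277,136.2),.095),at_z(T,(349,172.2),.095))
print("stand",at_z(S,(275.6,166.5),0),at_z(T,(342.8,177.8),0))
print("block",at_z(T,(170.1,180.7),0),"centre",tri(S,(163,292.9),T,(153.6,176.8)))
print("K",S["K"][0][0],T["K"][0][0])
m=[d for d in regions_of(T,"stand") if d["location"][0]>300]
for d in m[:1]: print(cv2.minAreaRect(np.argwhere(d["pixels"])[:,::-1].astype(np.float32)))
for d in regions_of(T,"tube_mouth"):
    x=np.argwhere(d["pixels"]);print("tubereg",d["p"],d["location"],len(x),x.min(0),x.max(0))
save(S,"s2",(130,250,230,340),8)
E
python3 b.py
```

```text
0.45 194 ends [159.0387 268.7774] [164.8269 302.8715]
0.53 47 ends [142.182  174.0766] [153.9437 179.6585]
axis [-0.0031 -0.0047  1.    ] z140 [0.5301 0.3139 0.14  ] z55 [0.5304 0.3143 0.055 ]
tops tri (array([0.5301, 0.3141, 0.1412]), np.float64(0.0002993021031148955))
tube (array([0.534 , 0.0207, 0.0681]), np.float64(0.0020161154319914693)) planes [0.534 0.023 0.07 ] [0.5328 0.0203 0.07  ]
cap (array([ 0.5406, -0.2573,  0.0854]), np.float64(0.0012371153195819165)) [ 0.5358 -0.2428  0.095 ] [ 0.5385 -0.2555  0.095 ]
stand [ 0.5335 -0.2388  0.    ] [ 0.5359 -0.2555  0.    ]
block [0.5304 0.2714 0.    ] centre (array([0.5355, 0.3058, 0.0626]), np.float64(0.0035819476285667406))
K 471.1131882169696 403.85776811429423
tubereg 0.83 [252.8, 179.8] 323 [171 243] [190 263]
tubereg 0.56 [288.9, 181.8] 322 [172 278] [192 297]
```

View pics/s2.png

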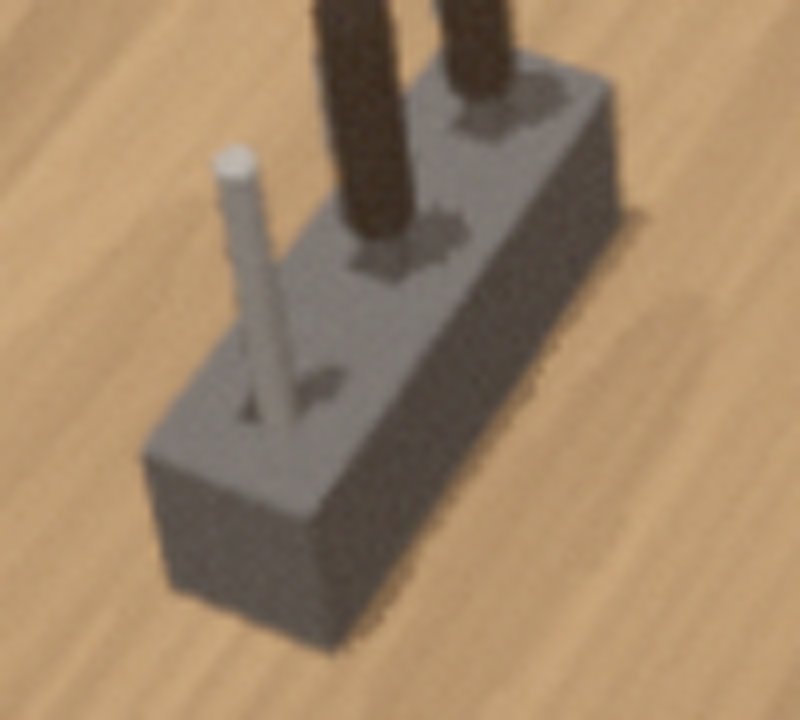

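{"api": "arm_command", "payload": {"steps": [{"spin": 0.1375,"hand": 0.05},{"spin": 0.1375,"hand": 0.05},{"spin": 0.1375,"hand": 0.05},{"spin": 0.1375,"hand": 0.05},{"spin": 0.1375,"hand": 0.05},{"spin": 0.1375,"hand": 0.05},{"spin": 0.1375,"hand": 0.05},{"spin": 0.1375,"hand": 0.05},{"spin": 0.1375,"hand": 0.05}], "force": 40}}

```text
invalid input
```

{"api": "arm_command", "payload": {"steps": [{"xyz": [-0.0258,0.0437,0],"hand": 0.05},{"xyz": [-0.0258,0.0437,0],"hand": 0.05},{"xyz": [-0.0258,0.0437,0],"hand": 0.05},{"xyz": [-0.0258,0.0437,0],"hand": 0.05},{"xyz": [-0.0258,0.0437,0],"hand": 0.05},{"xyz": [-0.0258,0.0437,0],"hand": 0.05},{"xyz": [-0.0258,0.0437,0],"hand": 0.05},{"xyz": [-0.0258,0.0437,0],"hand": 0.05},{"xyz": [0,0,0],"hand": 0.05}]}}

```text
invalid input
```

{"api": "arm_command", "payload": {"steps": [{"xyz": [0,0,0],"spin": 0.1375,"hand": 0.05},{"xyz": [0,0,0],"spin": 0.1375,"hand": 0.05},{"xyz": [0,0,0],"spin": 0.1375,"hand": 0.05},{"xyz": [0,0,0],"spin": 0.1375,"hand": 0.05},{"xyz": [0,0,0],"spin": 0.1375,"hand": 0.05},{"xyz": [0,0,0],"spin": 0.1375,"hand": 0.05},{"xyz": [0,0,0],"spin": 0.1375,"hand": 0.05},{"xyz": [0,0,0],"spin": 0.1375,"hand": 0.05},{"xyz": [0,0,0],"spin": 0.1375,"hand": 0.05}], "force": 40}}

```text
clock: 2.1
tcp_pos: [0.1802, 0.5196, 0.2503]
tcp_rot: [0.709, 0.705, 0.0, 0.0]
contact_force: [0.8, 0.9, 0.2]
gripper_width: 0.0502
```

{"api": "arm_command", "payload": {"steps": [{"xyz": [-0.0258,0.0437,0],"spin": 0,"hand": 0.05},{"xyz": [-0.0258,0.0437,0],"spin": 0,"hand": 0.05},{"xyz": [-0.0258,0.0437,0],"spin": 0,"hand": 0.05},{"xyz": [-0.0258,0.0437,0],"spin": 0,"hand": 0.05},{"xyz": [-0.0258,0.0437,0],"spin": 0,"hand": 0.05},{"xyz": [-0.0258,0.0437,0],"spin": 0,"hand": 0.05},{"xyz": [-0.0258,0.0437,0],"spin": 0,"hand": 0.05},{"xyz": [-0.0258,0.0437,0],"spin": 0,"hand": 0.05},{"xyz": [0,0,0],"spin": 0,"hand": 0.05},{"xyz": [0,0,0],"spin": 0,"hand": 0.05}]}}

```text
clock: 3.1
tcp_pos: [0.525, 0.3154, 0.2498]
tcp_rot: [0.708, 0.706, -0.0, -0.0]
contact_force: [-0.2, 0.3, -0.4]
gripper_width: 0.0501
```

{"api": "arm_command", "payload": {"steps": [{"xyz": [-0.001,0.005,0.03],"spin": 0,"hand": 0.05},{"xyz": [0,0,0.04],"spin": 0,"hand": 0.05},{"xyz": [0,0,0.04],"spin": 0,"hand": 0.05},{"xyz": [0,0,0.035],"spin": 0,"hand": 0.05},{"xyz": [0,0,0],"spin": 0,"hand": 0.05},{"xyz": [0,0,0],"spin": 0,"hand": 0.0},{"xyz": [0,0,0],"spin": 0,"hand": 0.0},{"xyz": [0,0,0],"spin": 0,"hand": 0.0},{"xyz": [0,0,0],"spin": 0,"hand": 0.0},{"xyz": [0,0,0],"spin": 0,"hand": 0.0}]}}

```text
clock: 4.1
tcp_pos: [0.5304, 0.3156, 0.1074]
tcp_rot: [0.707, 0.707, 0.002, 0.001]
contact_force: [-0.9, 0.2, 8.5]
gripper_width: 0.0082
```

{"api": "arm_command", "payload": {"steps": [{"xyz": [0,0,-0.01],"spin": 0,"hand": 0.0},{"xyz": [0,0,-0.03],"spin": 0,"hand": 0.0},{"xyz": [0,0,-0.04],"spin": 0,"hand": 0.0},{"xyz": [0,0,-0.04],"spin": 0,"hand": 0.0},{"xyz": [0,0,-0.04],"spin": 0,"hand": 0.0},{"xyz": [0,0,0],"spin": 0,"hand": 0.0}]}}

```text
clock: 4.7
tcp_pos: [0.5306, 0.3157, 0.2726]
tcp_rot: [0.707, 0.707, 0.005, 0.002]
contact_force: [0.8, 0.5, 0.2]
gripper_width: 0.008
```

{"api": "arm_command", "payload": {"steps": [{"xyz": [-0.03,0,0],"spin": 0,"hand": 0.0},{"xyz": [-0.045,0,0],"spin": 0,"hand": 0.0},{"xyz": [-0.045,0,0],"spin": 0,"hand": 0.0},{"xyz": [-0.045,0,0],"spin": 0,"hand": 0.0},{"xyz": [-0.045,0.001,0.01],"spin": 0,"hand": 0.0},{"xyz": [-0.045,0.001,0.03],"spin": 0,"hand": 0.0},{"xyz": [-0.04,0.001,0.03],"spin": 0,"hand": 0.0},{"xyz": [0,0,0.005],"spin": 0,"hand": 0.0},{"xyz": [0,0,0],"spin": 0,"hand": 0.0},{"xyz": [0,0,0],"spin": 0,"hand": 0.0}]}}

```text
clock: 5.7
tcp_pos: [0.5326, 0.0242, 0.1935]
tcp_rot: [0.707, 0.707, 0.0, 0.0]
contact_force: [-0.4, 0.6, -0.8]
gripper_width: 0.0081
```

```bash
cat > c.py <<'E'
from h import *
np.set_printoptions(precision=4,suppress=True)
S,T=(imaging.capture(n) for n in("side","top"))
o=r.get_obs();print(o["clock"],o["tcp_pos"],R.from_quat(o["tcp_rot"]).as_matrix()[:,2],o["gripper_width"])
for c in(S,T):
    for q in("probe_center","tube_mouth"):
        for d in regions_of(c,q)[:3]:
            x=np.argwhere(d["pixels"])[:,::-1];print(q,round(d["p"],2),d["location"],len(x),x.min(0),x.max(0))
print(spot_point(S,"tube_mouth"),spot_point(T,"tube_mouth"))
a=S["pixels"][90:240,170:320,::-1];b=T["pixels"][120:220,200:300,::-1]
cv2.imwrite("pics/c1.png",np.hstack([cv2.resize(a,(450,450),interpolation=2),cv2.resize(b,(350,350),interpolation=2)[:, :].repeat(1,0) if 0 else cv2.copyMakeBorder(cv2.resize(b,(350,350),interpolation=2),0,100,0,0,0)]))
E
python3 c.py
```

```text
5.8 [0.5327 0.0245 0.1936] [ 0.0017  0.     -1.    ] 0.008374259618610722
probe_center 0.7 [234.8, 181.9] 105 [230 147] [235 194]
probe_center 0.62 [274.8, 132.4] 347 [267 126] [288 144]
tube_mouth 0.87 [233.6, 222.0] 582 [221 200] [247 233]
tube_mouth 0.8 [254.6, 197.2] 485 [242 175] [267 207]
tube_mouth 0.69 [231.7, 178.7] 69 [231 169] [234 193]
probe_center 0.39 [337.7, 186.0] 578 [326 162] [359 193]
tube_mouth 0.92 [291.1, 183.1] 319 [278 172] [297 192]
[{'location': [232.1, 203.6], 'p': 0.97}, {'location': [255.3, 178.6], 'p': 0.93}] [{'location': [290.8, 176.3], 'p': 0.89}, {'location': [255.3, 177.1], 'p': 0.58}]
```

View pics/c1.png

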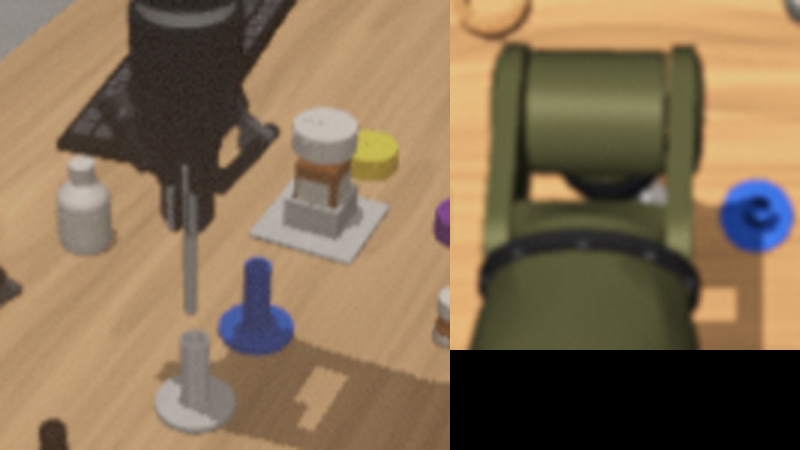

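```bash
python3 - <<'E'
from h import *
np.set_printoptions(precision=4,suppress=True)
S,T=(imaging.capture(n) for n in("side","top"))
t=np.array([.5327,.0245,.1936])
print("rod proj vertical: grasp, z-.04, bottom",proj(S,[t,t-[0,0,.019],t-[0,0,.0974]]))
print("1mm jac x,y at bottom px",[proj(S,t-[0,0,.0974]+d)-proj(S,t-[0,0,.0974]) for d in np.eye(3)*.01])
print("mouth side",at_z(S,(235.2,202.3),.07)," foot top",at_z(T,(253,180.3),.004),"foot side",at_z(S,(235,224.3),.004))
f=at_z(T,(253,180.3),.004);print("foot-derived mouth in side",proj(S,[[f[0],f[1],.07]]))
# edge refine: column profile of tube and rod in side
g=cv2.cvtColor(S["pixels"],cv2.COLOR_RGB2GRAY)
for y in(150,160,170,180,190,193,195,197,199,201,203,205,208,212,216): print(y,g[y,224:246])
E
```

```text
rod proj vertical: grasp, z-.04, bottom [[231.9776 157.5716]
 [232.0739 164.9763]
 [232.4695 193.8054]]
1mm jac x,y at bottom px [array([[-4.0261, -1.2347]]), array([[-2.0361,  2.5796]]), array([[-0.0502, -3.5281]])]
mouth side [0.5283 0.0202 0.07  ]  foot top [0.5294 0.017  0.004 ] foot side [0.5285 0.022  0.004 ]
foot-derived mouth in side [[235.4057 201.3351]]
150 [53 49 47 44 48 45 61 90 84 62 47 46 50 51 46 47 49 48 48 52 50 50]
160 [ 72  70  98  89  66  51  56  90  77  97  99  85  60  50  49  46  50  84
 142 155 156 156]
170 [161 162 166 167 162 163 157 124 113 113 113 122 146 152 154 154 151 152
 150 148 154 158]
180 [156 151 154 152 150 151 147 122 111 116 117 117 147 159 161 158 161 160
 163 160 159 159]
190 [154 155 154 158 157 158 155 130 113 115 113 120 154 162 163 162 162 158
 155 151 153 151]
193 [157 157 156 157 159 159 154 136 120 117 114 128 155 162 161 158 156 153
 152 153 147 139]
195 [157 156 157 156 157 159 160 160 152 142 146 158 161 160 157 153 151 150
 153 133 110  97]
197 [155 158 158 157 158 161 161 161 164 161 162 159 157 154 152 152 152 154
 141 113  94  94]
199 [155 157 157 160 161 160 160 159 159 154 151 151 152 151 152 150 157 152
 127 102  96  95]
201 [156 159 161 162 163 159 153 140 134 133 133 130 125 127 142 150 154 152
 129 100  93  96]
203 [160 163 163 162 162 150 140 129 127 129 130 131 126 122 132 136 150 152
 155 145 109  86]
205 [163 160 160 160 159 147 130 127 130 133 135 133 132 133 129 124 151 159
 162 158 141 119]
208 [160 159 159 159 155 144 124 119 124 132 131 125 127 127 122 127 157 160
 156 157 152 128]
212 [131 113 108 109 108 107 112 119 127 131 132 126 126 129 119 115 112 108
 110 112 111 110]
216 [111 127 142 133 125 125 117 117 121 128 131 127 129 128 121 117 121 121
 118 117 110 108]
```

{"api": "arm_command", "payload": {"steps": [{"xyz": [-0.002,-0.0035,0.01],"spin": 0,"hand": 0.0},{"xyz": [0,0,0.009],"spin": 0,"hand": 0.0},{"xyz": [0,0,0],"spin": 0,"hand": 0.0},{"xyz": [0,0,0],"spin": 0,"hand": 0.0}]}}

```text
clock: 6.6
tcp_pos: [0.5287, 0.0215, 0.1732]
tcp_rot: [0.707, 0.707, -0.0, -0.0]
contact_force: [0.1, 0.1, -0.4]
gripper_width: 0.0082
```

```bash
cat > d.py <<'E'
from h import *
from scipy.optimize import minimize
np.set_printoptions(precision=4,suppress=True)
S=imaging.capture("side");o=r.get_obs();t=o["tcp_pos"];print(o["clock"],t,o["contact_force"])
a=np.linspace(0,2*np.pi,40,endpoint=False);C=np.c_[np.cos(a),np.sin(a),0*a]
F=8
def sil(c,parts,shape):
    m=np.zeros((shape[0]*F,shape[1]*F),np.uint8)
    for pts in parts:
        h=cv2.convexHull(((proj(c,pts)+.5)*F).astype(np.float32)).round().astype(np.int32);cv2.fillConvexPoly(m,h,1)
    return cv2.resize(m.astype(np.float32),(shape[1],shape[0]),interpolation=cv2.INTER_AREA)
def cyl(x,y,z0,z1,r): return np.vstack([C*r+[x,y,z0],C*r+[x,y,z1]])
def tube(x,y): return [cyl(x,y,0,.007,.032),cyl(x,y,0,.07,.011)]
def fit(c,mask,x0):
    f=lambda p:1-(lambda s:np.minimum(s,mask).sum()/np.maximum(s,mask).sum())(sil(c,tube(*p),mask.shape))
    s=minimize(f,x0,method="Nelder-Mead",options=dict(initial_simplex=np.array([x0,x0+[.008,0],x0+[0,.008]]),xatol=2e-4,fatol=1e-4));return s.x,1-s.fun
if __name__=="__main__":
    for d in regions_of(S,"tube_mouth")[:3]:
        if np.count_nonzero(d["pixels"])>400 and d["location"][0]<245: print("side fit",fit(S,d["pixels"].astype(np.float32),np.array([.529,.02])))
    T=cv2.imread("pics/top1.png");b,g,rr=[T[165:196,236:270,i].astype(float) for i in range(3)]
    mk=np.zeros(T.shape[:2],np.float32);mk[165:196,236:270]=(rr-b<45)
    c=imaging.capture("top")
    m2=mk;print("top mask",mk.sum());print("top fit",fit(c,m2,np.array([.529,.02])))
    im=cv2.resize(S["pixels"][150:240,190:280,::-1],None,fx=6.5,fy=6.5,interpolation=2)
    def dr(P,col):cv2.polylines(im,[(((proj(S,P)+.5-[190,150])*6.5*8).round().astype(np.int32))],True,col,1,cv2.LINE_AA,3)
    for (x,y),col in(((.5292,.0235),(0,0,255)),((.529,.017),(0,255,0))):
        dr(C*.011+[x,y,.07],col);dr(C*.032+[x,y,.0],col)
    dr(C*.005+[t[0],t[1],t[2]-.0974],(255,0,0))
    cv2.imwrite("pics/d1.png",im)
E
python3 d.py
```

```text
6.65 [0.5289 0.0215 0.1735] [ 0.6773 -0.4661  0.2145]
side fit (array([0.5308, 0.0208]), np.float64(0.9329589009284973))
top mask 356.0
top fit (array([0.5306, 0.0185]), np.float64(0.956566572189331))
```

View pics/d1.png

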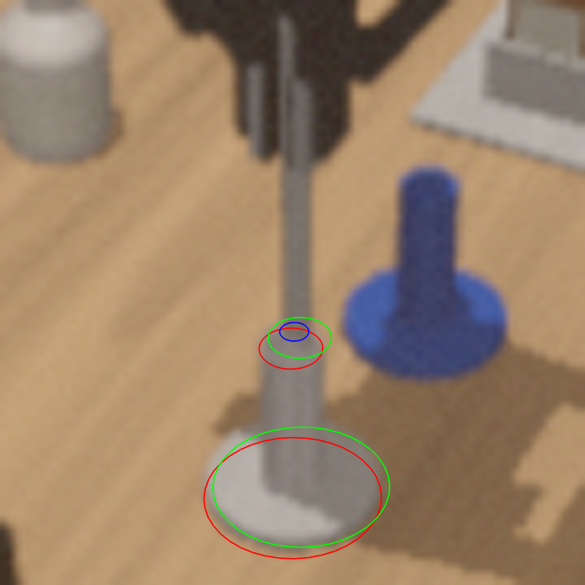

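{"api": "arm_command", "payload": {"steps": [{"xyz": [-0.001,0.0018,0],"spin": 0,"hand": 0.0},{"xyz": [0,0,0.006],"spin": 0,"hand": 0.0},{"xyz": [0,0,0.006],"spin": 0,"hand": 0.0},{"xyz": [0,0,0.006],"spin": 0,"hand": 0.0},{"xyz": [0,0,0],"spin": 0,"hand": 0.0}]}}

```text
clock: 7.25
tcp_pos: [0.5302, 0.0205, 0.1544]
tcp_rot: [0.707, 0.707, -0.001, -0.001]
contact_force: [-0.9, 0.6, -0.6]
gripper_width: 0.0083
```

{"api": "arm_command", "payload": {"steps": [{"xyz": [0,0,0.01],"spin": 0,"hand": 0.0},{"xyz": [0,0,0.012],"spin": 0,"hand": 0.0},{"xyz": [0,0,0.012],"spin": 0,"hand": 0.0},{"xyz": [0,0,0.008],"spin": 0,"hand": 0.0},{"xyz": [0,0,0.003],"spin": 0,"hand": 0.0},{"xyz": [0,0,0],"spin": 0,"hand": 0.0}]}}

```text
clock: 7.85
tcp_pos: [0.5305, 0.0205, 0.1101]
tcp_rot: [0.707, 0.707, -0.0, -0.0]
contact_force: [-0.0, 0.8, -0.2]
gripper_width: 0.0085
```

```bash
python3 - <<'E'
from h import *
S=imaging.capture("side");save(S,"e1",(190,130,280,240),5)
E
```

```text
(no output)
```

View pics/e1.png

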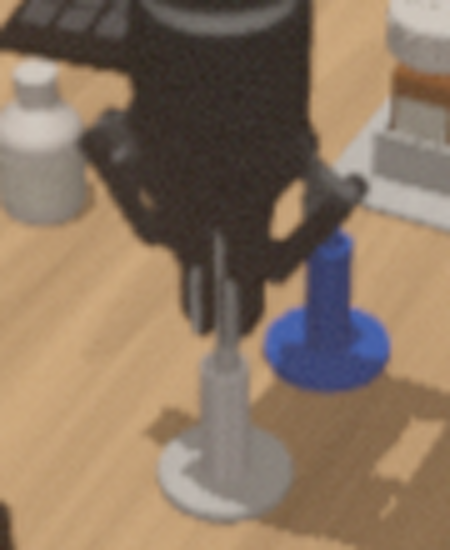

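{"api": "arm_command", "payload": {"steps": [{"xyz": [0,0,0],"spin": 0,"hand": 0.03},{"xyz": [0,0,0],"spin": 0,"hand": 0.04},{"xyz": [0,0,0],"spin": 0,"hand": 0.04},{"xyz": [0,0,0],"spin": 0,"hand": 0.04},{"xyz": [0,0,-0.015],"spin": 0,"hand": 0.04},{"xyz": [0,0,-0.035],"spin": 0,"hand": 0.04},{"xyz": [0,0,-0.04],"spin": 0,"hand": 0.05},{"xyz": [0,0,0],"spin": 0,"hand": 0.085},{"xyz": [0,0,0],"spin": 0,"hand": 0.085}], "force": 80}}

```text
clock: 8.8
tcp_pos: [0.5308, 0.0205, 0.2011]
tcp_rot: [0.707, 0.707, 0.001, 0.001]
contact_force: [-0.7, 0.1, 0.4]
gripper_width: 0.0767
```

```bash
cat > f.py <<'E'
from d import *
T=imaging.capture("top")
def fitm(c,mask,parts,x0):
    f=lambda p:1-(lambda s:np.minimum(s,mask).sum()/np.maximum(s,mask).sum())(sil(c,parts(*p),mask.shape))
    s=minimize(f,x0,method="Nelder-Mead",options=dict(initial_simplex=np.array([x0,x0+[.008,0],x0+[0,.008]]),xatol=2e-4,fatol=1e-4));return s.x,1-s.fun
x0=np.array([.538,-.256])
for n,c in(("S",S),("T",T)):
    for d in regions_of(c,"cap_center"):
        m=d["pixels"].astype(np.float32);px=c["pixels"][d["pixels"]].mean(0);print(n,d["p"],d["location"],m.sum(),px)
        if m.sum()>50 and px.max()-px.min()<40: print("capfit",fitm(c,m,lambda x,y:[cyl(x,y,.083,.107,.029)],x0))
sq=np.array([[1,1,0],[1,-1,0],[-1,-1,0],[-1,1,0]])
print([(d["p"],d["location"]) for d in spot_point(T,"stand")],[(d["p"],d["location"]) for d in spot_point(S,"stand")])
for n,c in(("S",S),("T",T)):
  for d in regions_of(c,"probe_center")[:2]: print(n,"probe",d["p"],d["location"])
im=S["pixels"][100:240,190:330,::-1];cv2.imwrite("pics/f1.png",np.hstack([cv2.resize(im,(420,420),interpolation=2),cv2.resize(T["pixels"][140:220,300:380+0,::-1],(420,420),interpolation=2)])[:, :800])
E
python3 f.py
```

```text
8.85 [0.5304 0.0205 0.2   ] [ 0.3608 -0.5439 -0.2642]
S 0.78 [295.5, 142.8] 219.0 [172.3196 153.1644  71.0046]
S 0.76 [275.2, 133.8] 299.0 [169.5686 160.4314 151.0167]
capfit (array([ 0.5359, -0.2517]), np.float64(0.8076987862586975))
S 0.63 [325.5, 165.0] 322.0 [114.0186  69.5373 114.854 ]
T 0.71 [359.4, 217.9] 323.0 [149.5077  77.8421 168.7678]
T 0.65 [379.9, 176.5] 322.0 [215.3292 212.6863  75.2298]
T 0.57 [348.6, 173.9] 366.0 [215.6148 217.9153 220.8607]
capfit (array([ 0.5368, -0.2536]), np.float64(0.941767692565918))
[(0.92, [339.8, 178.2])] [(0.79, [276.0, 165.2])]
```

View pics/f1.png

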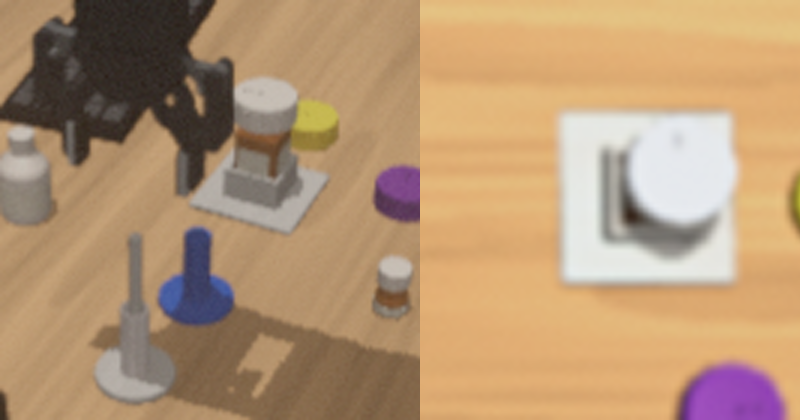

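```bash
python3 - <<'E'
from h import *
np.set_printoptions(precision=4,suppress=True)
S,T=(imaging.capture(n) for n in("side","top"))
print("T corners",[at_z(T,p,.006)[:2] for p in((326.2,160.8),(359.5,160.8),(359.5,193.6),(326.2,193.6))])
print("S corners",[at_z(S,p,.005)[:2] for p in((253.3-.5,167.2),(298.8,159.5),(286.2,177.2))],at_z(S,(275.8,163.3),.005))
# cap top disc edges in top view via brightness
m=(T["pixels"].astype(int)[150:200,330:372]); w=(m[...,0]>195)&(m[...,2]>205)
for y in range(8,36): print(y+150,"".join("#" if v else "." for v in w[y]))
print("cap disc",at_z(T,(349.5,171.7),.107))
E
```

```text
T corners [array([ 0.5874, -0.2054]), array([ 0.5869, -0.3064]), array([ 0.4869, -0.3035]), array([ 0.4874, -0.2033])]
S corners [array([ 0.5856, -0.2021]), array([ 0.4855, -0.2918]), array([ 0.4872, -0.1997])] [ 0.5364 -0.2465  0.005 ]
158 ..........................................
159 ..........................................
160 ..........................................
161 ..........................................
162 #############################.............
163 #############################.............
164 #############################.............
165 #############################.............
166 ##########.##################.............
167 #####.###..##################.............
168 ####......###################.............
169 ####......###################.............
170 ####......####################............
171 ####......####################............
172 ####......####################............
173 ####......####################............
174 ####......####################............
175 ####.......##################.............
176 ####.......##################.............
177 ####........#################.............
178 ####........#################.............
179 ####.........################.............
180 ####...........###########..#.............
181 ####.............#######....#.............
182 ####.......................##.............
183 ####.......................##.............
184 ####......................###.............
185 ####......................###.............
cap disc [ 0.5381 -0.2545  0.107 ]
```

{"api": "arm_command", "payload": {"steps": [{"xyz": [-0.0385,0.0011,0],"spin": 0,"hand": 0.085},{"xyz": [-0.047,0.0011,0],"spin": 0,"hand": 0.085},{"xyz": [-0.047,0.0011,0],"spin": 0,"hand": 0.085},{"xyz": [-0.047,0.0011,0],"spin": 0,"hand": 0.085},{"xyz": [-0.047,0.0011,0],"spin": 0,"hand": 0.085},{"xyz": [-0.047,0.0011,0],"spin": 0,"hand": 0.085},{"xyz": [0,0,0],"spin": 0,"hand": 0.085},{"xyz": [0,0,0],"spin": 0,"hand": 0.085}]}}

```text
clock: 10.1
tcp_pos: [0.5368, -0.2537, 0.2001]
tcp_rot: [0.708, 0.706, -0.0, -0.0]
contact_force: [0.9, 1.0, -0.4]
gripper_width: 0.085
```

{"api": "arm_command", "payload": {"steps": [{"xyz": [0,0,0.025],"spin": 0,"hand": 0.085},{"xyz": [0,0,0.035],"spin": 0,"hand": 0.085},{"xyz": [0,0,0.03],"spin": 0,"hand": 0.085},{"xyz": [0,0,0.018],"spin": 0,"hand": 0.085},{"xyz": [0,0,0],"spin": 0,"hand": 0.085}]}}

```text
clock: 10.6
tcp_pos: [0.5363, -0.2511, 0.0902]
tcp_rot: [0.707, 0.707, -0.001, -0.002]
contact_force: [-1.0, -0.3, 0.8]
gripper_width: 0.0849
```

{"api": "arm_command", "payload": {"steps": [{"xyz": [0,0,0],"spin": 0,"hand": 0.05},{"xyz": [0,0,0],"spin": 0,"hand": 0.05},{"xyz": [0,0,0],"spin": 0,"hand": 0.05},{"xyz": [0,0,0],"spin": 0,"hand": 0.05},{"xyz": [0,0,0],"spin": 0,"hand": 0.05}], "force": 20}}

```text
clock: 11.1
tcp_pos: [0.5379, -0.2532, 0.0942]
tcp_rot: [0.707, 0.707, 0.001, 0.001]
contact_force: [0.4, 1.5, 8.0]
gripper_width: 0.0572
```

{"api": "arm_command", "payload": {"steps": [{"xyz": [0,0,0],"spin": 0,"hand": 0.08},{"xyz": [0,0,0],"spin": 0,"hand": 0.08},{"xyz": [0,0,0],"spin": 0.14,"hand": 0.08},{"xyz": [0,0,0],"spin": 0.14,"hand": 0.08},{"xyz": [0,0,0],"spin": 0.14,"hand": 0.08},{"xyz": [0,0,0],"spin": 0.14,"hand": 0.08},{"xyz": [0,0,0],"spin": 0.14,"hand": 0.08},{"xyz": [0,0,0],"spin": 0.14,"hand": 0.08},{"xyz": [0,0,0],"spin": 0.14,"hand": 0.08},{"xyz": [0,0,0],"spin": 0.14,"hand": 0.08}]}}

```text
clock: 12.1
tcp_pos: [0.537, -0.253, 0.0925]
tcp_rot: [0.975, 0.22, -0.0, -0.0]
contact_force: [0.3, 0.3, -0.2]
gripper_width: 0.0797
```

{"api": "arm_command", "payload": {"steps": [{"xyz": [0,0,0],"spin": 0.14,"hand": 0.08},{"xyz": [0,0,0],"spin": 0.14,"hand": 0.08},{"xyz": [0,0,0],"spin": 0.14,"hand": 0.08},{"xyz": [0,0,0],"spin": 0,"hand": 0.08},{"xyz": [0,0,0],"spin": 0,"hand": 0.05},{"xyz": [0,0,0],"spin": 0,"hand": 0.05},{"xyz": [0,0,0],"spin": 0,"hand": 0.05},{"xyz": [0,0,0],"spin": 0,"hand": 0.05},{"xyz": [0,0,0],"spin": 0,"hand": 0.05}]}}

```text
clock: 13.0
tcp_pos: [0.5371, -0.2529, 0.0927]
tcp_rot: [1.0, 0.015, 0.0, -0.0]
contact_force: [0.6, 1.4, 3.1]
gripper_width: 0.0571
```

{"api": "arm_command", "payload": {"steps": [{"xyz": [0,0,0],"spin": 0,"hand": 0.04},{"xyz": [0,0,0],"spin": 0,"hand": 0.04},{"xyz": [0,0,0],"spin": -0.05,"hand": 0.04},{"xyz": [0,0,0],"spin": -0.05,"hand": 0.04},{"xyz": [0,0,0],"spin": -0.07,"hand": 0.04},{"xyz": [0,0,0],"spin": -0.07,"hand": 0.04},{"xyz": [0,0,0],"spin": -0.07,"hand": 0.04},{"xyz": [0,0,0],"spin": -0.07,"hand": 0.04},{"xyz": [0,0,0],"spin": -0.07,"hand": 0.04},{"xyz": [0,0,0],"spin": 0,"hand": 0.04}], "force": 80}}

```text
clock: 14.0
tcp_pos: [0.5373, -0.2533, 0.093]
tcp_rot: [0.971, 0.239, 0.0, 0.0]
contact_force: [-0.8, 0.0, 5.5]
gripper_width: 0.0558
```

```bash
cat > g.py <<'E'
from h import *
np.set_printoptions(precision=4,suppress=True)
o=r.get_obs();t=o["tcp_rot"];j=R.from_quat(t).as_matrix()[:,1];print(o["clock"],o["tcp_pos"],"jaw",np.arctan2(j[1],j[0]),"F",o["contact_force"],"M",o["moment"],o["gripper_width"],"j6",o["qpos"][5])
E
python3 g.py
```

```text
14.0 [ 0.5373 -0.2533  0.093 ] jaw -1.0887379704314954 F [-0.7826  0.0386  5.5195] M [-0.0641  0.2232  0.0482] 0.05582185358131688 j6 0.5867738329061405
```

{"api": "arm_command", "payload": {"steps": [{"xyz": [0,0,0],"spin": -0.08,"hand": 0.04},{"xyz": [0,0,0],"spin": -0.08,"hand": 0.04},{"xyz": [0,0,0],"spin": -0.08,"hand": 0.04},{"xyz": [0,0,0],"spin": -0.08,"hand": 0.04},{"xyz": [0,0,0],"spin": -0.08,"hand": 0.04},{"xyz": [0,0,0],"spin": -0.08,"hand": 0.04}]}}

```text
clock: 14.6
tcp_pos: [0.5373, -0.2533, 0.0931]
tcp_rot: [0.887, 0.463, 0.0, 0.001]
contact_force: [-0.7, -1.4, 6.5]
gripper_width: 0.0559
```

```bash
python3 g.py
```

```text
14.6 [ 0.5373 -0.2533  0.0931] jaw -0.60888074569039 F [-0.6988 -1.4383  6.5148] M [ 0.0056  0.2212 -0.2957] 0.055867905343183435 j6 0.10682822174662904
```

{"api": "arm_command", "payload": {"steps": [{"xyz": [0,0,0],"spin": -0.075,"hand": 0.04},{"xyz": [0,0,0],"spin": -0.075,"hand": 0.04},{"xyz": [0,0,0],"spin": -0.075,"hand": 0.04},{"xyz": [0,0,0],"spin": -0.075,"hand": 0.04}]}}

```text
clock: 15.0
tcp_pos: [0.5377, -0.2535, 0.0939]
tcp_rot: [0.807, 0.59, 0.0, 0.001]
contact_force: [-0.7, 0.6, 11.6]
gripper_width: 0.0554
```

```bash
python3 g.py
```

```text
15.0 [ 0.5377 -0.2535  0.0939] jaw -0.30876408010459744 F [-0.668   0.5774 11.5657] M [-0.016   0.2342 -0.096 ] 0.055396182171043626 j6 -0.1931876272530913
```

{"api": "arm_command", "payload": {"steps": [{"xyz": [0,0,0],"spin": -0.065,"hand": 0.04},{"xyz": [0,0,0],"spin": -0.065,"hand": 0.04},{"xyz": [0,0,0],"spin": 0,"hand": 0.04}]}}

```text
clock: 15.3
tcp_pos: [0.5377, -0.2536, 0.0939]
tcp_rot: [0.768, 0.641, 0.0, 0.001]
contact_force: [-0.3, -1.4, 10.8]
gripper_width: 0.0563
```

```bash
python3 g.py; python3 - <<'E'
from h import *
S=imaging.capture("side");save(S,"g1",(235,90,325,190),6)
E
```

```text
15.3 [ 0.5377 -0.2536  0.0939] jaw -0.17915946312964354 F [-0.2817 -1.4078 10.7977] M [-0.1786  0.1819  0.0856] 0.056281844322335 j6 -0.3226794435182864
```

View pics/g1.png

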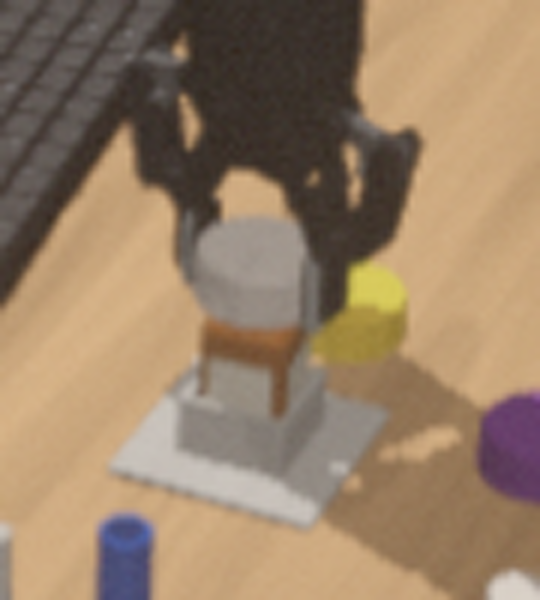

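{"api": "arm_command", "payload": {"steps": [{"xyz": [0,0,-0.002],"spin": 0,"hand": 0.04},{"xyz": [0,0,-0.002],"spin": 0,"hand": 0.04},{"xyz": [0,0,-0.002],"spin": 0,"hand": 0.04},{"xyz": [0,0,-0.002],"spin": 0,"hand": 0.04},{"xyz": [0,0,0],"spin": 0,"hand": 0.04},{"xyz": [0,0,0],"spin": 0,"hand": 0.04}]}}

```text
clock: 15.95
tcp_pos: [0.5372, -0.253, 0.1006]
tcp_rot: [0.768, 0.64, 0.0, 0.0]
contact_force: [1.2, -1.0, -0.2]
gripper_width: 0.0556
```

```bash
python3 g.py; python3 g.py
```

```text
15.95 [ 0.5372 -0.253   0.1006] jaw -0.18052738760033685 F [ 1.2446 -0.9759 -0.1591] M [-0.0983 -0.1594 -0.0211] 0.05563192766744579 j6 -0.3213258525880918
15.95 [ 0.5372 -0.253   0.1006] jaw -0.18052738760033685 F [ 1.2446 -0.9759 -0.1591] M [-0.0983 -0.1594 -0.0211] 0.05563192766744579 j6 -0.3213258525880918
```

{"api": "arm_command", "payload": {"steps": [{"xyz": [0,0,-0.004],"spin": 0,"hand": 0.04},{"xyz": [0,0,-0.006],"spin": 0,"hand": 0.04},{"xyz": [0,0,-0.006],"spin": 0,"hand": 0.04},{"xyz": [0,0,-0.006],"spin": 0,"hand": 0.04},{"xyz": [0,0,-0.005],"spin": 0,"hand": 0.04},{"xyz": [0,0,-0.0025],"spin": 0,"hand": 0.04},{"xyz": [0,0,0],"spin": 0,"hand": 0.04},{"xyz": [0,0,0],"spin": 0,"hand": 0.04},{"xyz": [0,0,0],"spin": 0,"hand": 0.04}]}}

```text
clock: 16.85
tcp_pos: [0.537, -0.2529, 0.1298]
tcp_rot: [0.768, 0.64, -0.0, -0.0]
contact_force: [-0.1, 0.9, -0.3]
gripper_width: 0.0556
```

```bash
python3 g.py; python3 - <<'E'
from h import *
np.set_printoptions(precision=4,suppress=True)
S=imaging.capture("side")
im=cv2.resize(S["pixels"][90:315,140:330,::-1],None,fx=2.6,fy=2.6,interpolation=2)
a=np.linspace(0,6.283,40);C=np.c_[np.cos(a),np.sin(a),0*a]
for P,col in((C*.029+[.537,-.253,.121],(0,0,255)),(C*.019+[.537,-.253,.101],(0,255,0))):
    cv2.polylines(im,[((proj(S,P)+.5-[140,90])*2.6).round().astype(np.int32)],True,col,1,cv2.LINE_AA)
cv2.imwrite("pics/h1.png",im)
E
```

```text
16.85 [ 0.537  -0.2529  0.1298] jaw -0.1805169773867192 F [-0.15    0.8998 -0.295 ] M [ 0.0424  0.001  -0.0082] 0.05555040498756251 j6 -0.3213908358493303
```

View pics/h1.png

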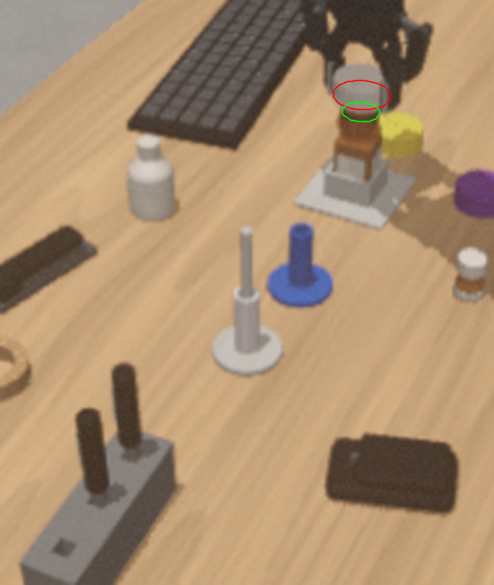

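```bash
python3 -c "
from plant import ticket
print(ticket.job_done())"
```

```text
the job is handed in; nothing more can be done
None
```

The job is done and handed in at about 17 s of the 61 s limit.

- **Probe:** I lifted it out of the pen block, lowered it into the grey tube without measurable contact force, and let go. The last picture shows it standing upright in the tube.
- **Cap:** I turned it anticlockwise by about 1.36 rad. By the end the resisting torque had dropped from about 0.3 N m to near zero. I then lifted it straight up, and the wrist force was about 0 N, so the jar did not come with it.
- **Final pose:** the cap is level, still gripped at 80 N, with its underside about 2 cm above the jar's mouth. That height comes from the tool position and agrees with the picture to about a pixel (2–3 mm). The cap may have slipped up to 2 mm in the grip when the thread let go.
- **Rest of the desk:** the last picture shows the jar down in its stand and both markers in the block. The blue tube and the yellow and purple caps look unmoved.

One disagreement: the two cameras differed by 2–4 mm in y. I took values between them and settled the cap's centring by low side force when gripping.

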